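# Rock the swing-pointer gauge to its mark on the coppersmith's stake and hold it

### The arm

A 6-joint arm with a two-finger parallel gripper is mounted at the origin on the work surface. World frame = base frame: x ahead of the robot, y to its left, z up, the work surface at z = 0. Lengths are in m, angles in degrees, forces in N, time in s.
With the tool pointing down it reaches from about 0.3 to 0.75 m from the base axis. Payload 8.5 kg.
Tool frame: the origin (TCP) lies at the very end of the fingers, on their centre line; the grasp point (between the pads) lies 19 mm behind it (env.grip_depth is the z of the grasp point in the tool frame, in m); z points along the fingers, y is the direction in which the jaws open and shut (so a half turn about z gives the same grasp; the last joint's range is limited). The gripper opens to 85 mm and grips with 20 to 120 N. Pads are 22 mm wide; open, the fingers measure 114 mm over their backs; the gripper's body (76 mm by 85 mm) begins 54 mm behind the grasp point. The pads swing forward as they close: fully open they stand 13 mm farther back than shut.
Start: joints at [-83.383, 21.807, 74.336, -0, 83.858, -12.336], TCP at [0.179, -0.52, 0.205] pointing down, gripper open.
Joint ranges: [-178.18, 178.18], [-50.72, 133.34], [12.68, 142.11], [-81.47, 261.47], [9.98, 163.14], [-165.26, 165.26]. Speed limits (degrees/s): [136.94, 136.94, 180, 180, 180, 180].

### API

Orientations are given as a 3x3 rotation matrix whose columns are the frame's x, y, z axes.
In Python, from rig import env gives the robot as it stands.
- The arm moves only by the tool apply_moves, never from a script. Its argument "plan" is a list of rows, each an object of numbers: "tx", "ty", "tz": the shift along the world's x, y, z in mm; "rx", "ry", "rz": the turn, a rotation vector about the world's x, y, z in rad; "jaw": the opening, from -1 (shut) to 1 (fully open). A call has 1 to 12 rows; each row is the pose to reach, as a shift and turn from the pose measured when the call began; what a row does not reach only later rows make up. A row lasts 1/10 s, in which the tool goes at most 50 mm and 8.59 degrees, less where a joint would pass 70% of its speed; a pose out of reach is approached as far as the arm can. A call with a gripper value outside its range is refused whole. The fingers move at their own pace and stop on an object; "grip_force" is the grip in N (left out, the last holds). Time passes only in rows, so rows that repeat a pose let the fingers close. It gives the time, the measured TCP pose, the force and the opening at its end, in the units of the state.
- env.observe(): the state, without advancing time (a new reading comes with each control period).
- env.get_image(name): name is "scene" or "side" or "wrist"; returns a dict with "image" (400x640x3 uint8, red, green, blue), "intrinsics" (3x3 intrinsics, pixels), "world_from_camera" (4x4, takes a point from camera to world coordinates). Camera axes: x right, y up, looking along -z (the intrinsics and any distortion apply to the point x, -y, -z); pixel columns grow to the right and rows downward; lengths in m; the calibration is good to about 2 mm. The wrist camera is an equidistant fisheye: a pixel r from the principal point sees the ray r / f radians off the axis. A picture is of the moment at which its call begins. There is no depth.
- env.close_job(): hands the job in, once; it reports no verdict.
The state is a dict: "time_s": time; "q": joint angles; "qvel": joint speeds; "joint_efforts": joint torques, N m; "position": TCP position; "tool_rot": TCP orientation; "ft_force": force on the tool from outside, world axes, zero at the start; "wrist_torque": the same for the moment, N m; "grip_width": finger opening in m.
Only numpy, scipy, OpenCV 4.12 (cv2) and the standard library are available. Lean on these libraries where they do the work, as an engineer would, in place of code of your own. Each camera call takes 0.05 s, during which the arm holds its last target.

### The job

On the coppersmith's bench, wake the grey angle recorder by pressing its green key fully down, letting it come up, and then pressing its blue key fully down and letting it come up; the red key (erase) must not be pressed. Then rock the angle gauge on the round steel crown of the stake by its light end, which carries the copper thumb pad, until its black swinging pointer swings freely to rest within the red mark on its scale, and finish holding it there for the reading: the fingers stay on the gauge, it still rests on the crown, and nothing is let go. Leave the cup, the hammer and the pot where they are.

Things in the scene. Friction and masses are not known exactly. Their poses are not given: they have to be found in the camera images.
- recorder: grey metal box 100 (x) x 190 (y) x 40 mm high, fixed to the bench, with three round keys in a row along its y axis, 58 mm apart; which colour is where varies; origin: centre of its underside
- green_key (a joint): green round spring key, 28 mm across, in a black collar on the recorder; 0 = up, 0.006 m = fully down; fully down takes about 5 N
- green_key_top (a point): centre of the top face of the green key (moves with it); the key's axis is vertical
- blue_key (a joint): blue round spring key, 28 mm across, in a black collar on the recorder; 0 = up, 0.006 m = fully down; fully down takes about 5 N
- blue_key_top (a point): centre of the top face of the blue key (moves with it); the key's axis is vertical
- red_key (a joint): red round spring key, 28 mm across, in a black collar on the recorder; 0 = up, 0.006 m = fully down; fully down takes about 5 N (not to be pressed)
- red_key_top (a point): centre of the top face of the red key (moves with it); the key's axis is vertical
- stake: fixed hardwood block 90 (x) x 215 (y -110 to +105) mm with a round steel crown across it: radius 20 mm, 76 mm long along the block's x, top 71 mm above the bench. Its shoulders are uneven: 45 mm high on the +y side, 30 mm on the -y side. Origin: on the bench under the crown's middle
- crown_top (a point): top of the crown, at its middle, 71 mm above the bench
- gauge: loose angle gauge, about 0.75 kg: aluminium bar 250 mm long (y -160 to +90), 40 wide (x), 10 thick, lying across the crown; brass weight 38 x 40 x 36 mm on the +y end, copper thumb pad on the light -y end; over its middle a white upright scale, top 113 mm above the bar's underside, 95 mm wide along y, pointer and mark on both faces (+x, -x). Origin: bar's underside at mid-scale; z up from the bar
- thumb_pad (a point): centre of the top face of the copper thumb pad (32 mm across, 6 mm high), 140 mm from the gauge's origin along its -y and 16 mm above the bar's underside; free air below this end. Pressed down with about 2 to 5 N it rocks the gauge about the crown, almost without slipping: about 1.4 mm down for each 0.01 rad
- foot_mid (a point): the gauge's origin: underside of its bar at mid-scale, lying on the crown. Untouched, the gauge leans 0.284 rad with its weighted +y end down on the block's shoulder, and it always falls back there when let go
- pointer (a joint): angle of the swinging pointer on the gauge, rad: a weighted needle that stays upright, pivot 40 mm above the bar's underside. 0 = needle square to the bar (bar level), positive = towards the light (pad) end, so it reads how far the weighted end is down; starts near +0.28; swings for a second or so after the gauge moves
- mark (a joint): angle of the red mark on the scale, same zero and sense as the pointer; differs each time, between -0.16 and +0.12, and does not move in use
- pointer_tip (a point): tip of the needle, 66 mm from the pivot (middle between the two faces); its z points along the needle
- mark_centre (a point): middle of the red mark, 66 mm from the pivot; the mark is a red tab 7 mm wide folded over the rim of the scale
- cup_mid (a point): centre of an open copper cup, 64 mm across, 60 mm high, standing loose; leave alone
- hammer_grip (a point): grip of a loose hammer 240 mm long lying on the bench; leave alone
- pot_mid (a point): centre of a small brass pot, 72 mm across, 78 mm high, standing loose; leave alone
There are look-alikes about, which are no part of the job. Leave any pink look-alike of the stake alone.

How it is judged:
By the outcome, as a careful person would: the job done as asked, in the order asked, and still so for the second after the job is handed in, while the arm keeps its last pose, push and grip.
It also fails if it takes over 45 s, if anything falls off the work surface, if the arm or the gripper's body presses on something with over 40 N, if the wrist force passes 120 N, or if a joint passes its speed limit or range.

## Working session

There is one attempt and no reset: what is moved stays moved. The work goes in short steps, Python scripts to look and compute and a tool call to move; the robot and the scene stay as the last step left them, time stands still between calls to the robot, and variables do not carry over. Pictures are saved under pics/ and viewed, and the job is handed in when it is done.

Besides the shell and the picture viewer there is one more tool, called after "Call:" by a JSON object that holds its "fn" and its "kwargs". apply_moves: Moves the arm, as the interface text tells. Its arguments: {"type":"object","properties":{"plan":{"type":"array","items":{"type":"object","properties":{"tx":{"type":"number"},"ty":{"type":"number"},"tz":{"type":"number"},"rx":{"type":"number"},"ry":{"type":"number"},"rz":{"type":"number"},"jaw":{"type":"number"}}}},"grip_force":{"type":"number"}},"required":["plan"]}

```bash
mkdir -p pics; ls
cat > h.py <<'E'
from rig import env
import numpy as np, cv2
def snap(name,tag):
    d=env.get_image(name); cv2.imwrite(f'pics/{tag}.png',d['image'][:,:,::-1]); np.savez(f'pics/{tag}.npz',K=d['intrinsics'],T=d['world_from_camera']); return d
def ray(tag,u,v,fish=False):
    z=np.load(f'pics/{tag}.npz');K=z['K'];T=z['T']
    a=(u-K[0,2])/K[0,0];b=(v-K[1,2])/K[1,1]
    if fish:
        r=np.hypot(a,b); d=np.array([np.sin(r)*a/max(r,1e-9),-np.sin(r)*b/max(r,1e-9),-np.cos(r)])
    else: d=np.array([a,-b,-1.])
    return T[:3,3],T[:3,:3]@d
def atz(tag,u,v,z,fish=False):
    o,d=ray(tag,u,v,fish); return o+d*(z-o[2])/d[2]
def proj(tag,p,fish=False):
    z=np.load(f'pics/{tag}.npz');K=z['K'];T=z['T']
    c=T[:3,:3].T@(np.array(p)-T[:3,3]); x,y,w=c[0],-c[1],-c[2]
    if fish:
        r=np.arctan2(np.hypot(x,y),w);s=r/np.hypot(x,y);return K[0,2]+K[0,0]*x*s,K[1,2]+K[1,1]*y*s
    return K[0,2]+K[0,0]*x/w,K[1,2]+K[1,1]*y/w
def tri(*obs):
    A=np.zeros((3,3));b=np.zeros(3)
    for o in obs:
        p,d=ray(*o);d=d/np.linalg.norm(d);M=np.eye(3)-np.outer(d,d);A+=M;b+=M@p
    return np.linalg.solve(A,b)
E
python3 - <<'E'
from h import *
for n in('scene','side','wrist'):
    d=snap(n,n+'0');print(n,d['intrinsics'],d['world_from_camera'])
print(env.observe())
E
```

```text
pics
scene [[377.75715435   0.         319.28141111]
 [  0.         377.75715435 202.54106289]
 [  0.           0.           1.        ]] [[ 0.22853877 -0.57306226  0.78700043  1.1569211 ]
 [ 0.97335079  0.11878466 -0.19615921 -0.09731427]
 [ 0.01892786  0.81085748  0.58493751  0.60297183]
 [ 0.          0.          0.          1.        ]]
side [[478.47438259   0.         312.17612998]
 [  0.         478.47438259 192.55883377]
 [  0.           0.           1.        ]] [[-0.93180209  0.15691103 -0.32729771  0.09228282]
 [-0.36239106 -0.45294731  0.81456213  1.16197497]
 [-0.02043484  0.87762046  0.4789204   0.78581468]
 [ 0.          0.          0.          1.        ]]
wrist [[309.70691629   0.         318.47080825]
 [  0.         309.70691629 201.52111716]
 [  0.           0.           1.        ]] [[ 0.32472681  0.89309044  0.31135505  0.25897391]
 [-0.94580645  0.30719461  0.10526933 -0.4935242 ]
 [-0.00163157 -0.32866539  0.94444502  0.37302736]
 [ 0.          0.          0.          1.        ]]
{'time_s': 0.15, 'q': array([-8.33815265e+01,  2.18322881e+01,  7.43724455e+01, -1.44186735e-03,
        8.38594875e+01, -1.23368013e+01]), 'qvel': array([ 0.00078721, -0.05470999, -0.24800271,  0.04891421,  0.06330613,
       -0.03442741]), 'joint_efforts': array([ 1.29719054e-03, -4.48627889e+01, -2.31344336e+01, -1.90445994e-04,
        3.87469889e-03, -1.92312649e-05]), 'position': array([ 0.17860741, -0.51991626,  0.20456582]), 'tool_rot': array([[ 9.45771565e-01,  3.24832455e-01, -1.54042781e-04],
       [ 3.24832420e-01, -9.45770937e-01,  1.11051616e-03],
       [ 2.15042504e-04, -1.10033269e-03, -9.99999372e-01]]), 'ft_force': array([ 0.33360168,  0.44759236, -0.19245428]), 'wrist_torque': array([ 0.00221402, -0.00300547, -0.05712807]), 'grip_width': 0.08542867448267596}
```

View pics/scene0.png

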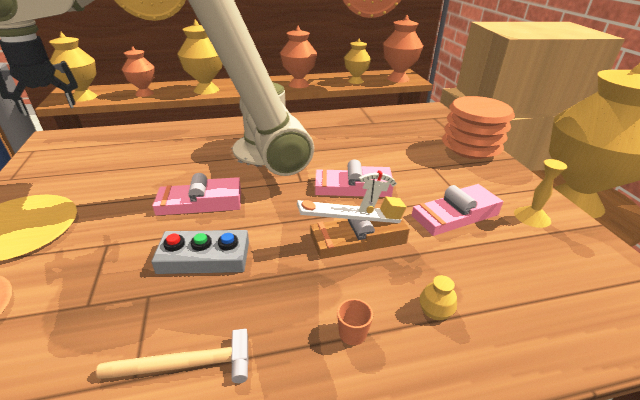

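View pics/side0.png

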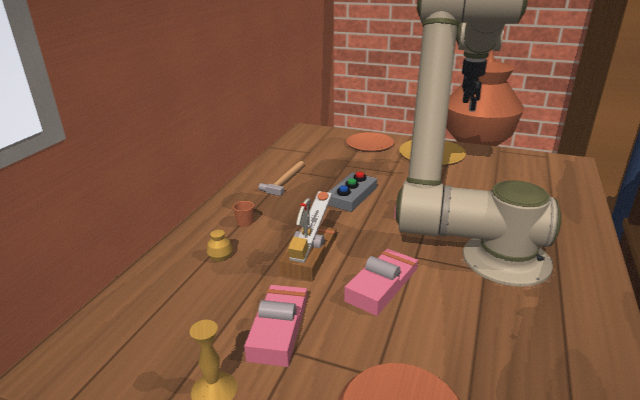

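View pics/wrist0.png

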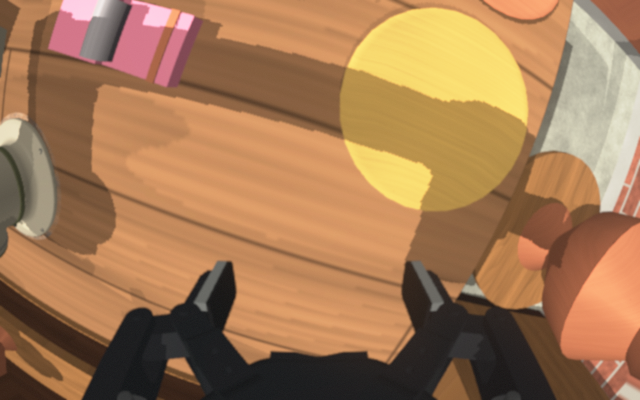

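The scene view shows one recorder with red (174,241), green (201,240) and blue (228,240) keys. The gauge lies on the plain wooden stake at (360,225). The three pink stakes at (198,195), (353,180) and (458,208) are look-alikes. I'll check close crops next.

Run:
```python
from h import *
a=cv2.imread('pics/scene0.png');b=cv2.imread('pics/side0.png')
def crop(im,x,y,w,h,s):return cv2.resize(im[y:y+h,x:x+w],None,fx=s,fy=s,interpolation=cv2.INTER_CUBIC)
cv2.imwrite('pics/c1.png',crop(a,290,160,130,100,6))
cv2.imwrite('pics/c2.png',crop(b,270,160,120,95,6))
cv2.imwrite('pics/c3.png',crop(a,145,220,110,60,6))
```

```text
(no output)
```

View pics/c1.png

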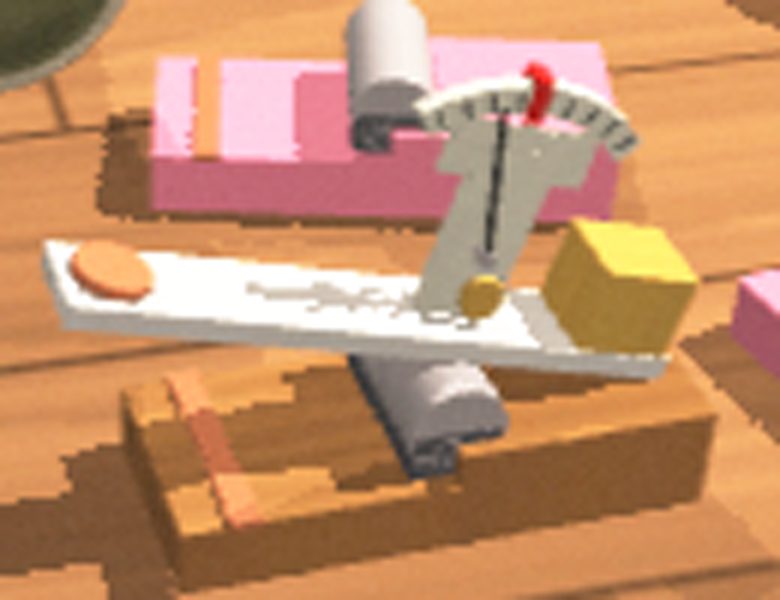

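View pics/c2.png

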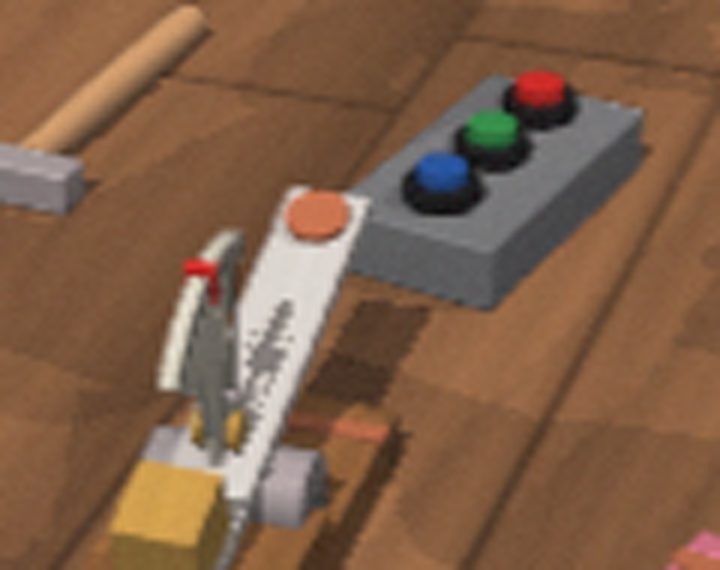

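View pics/c3.png

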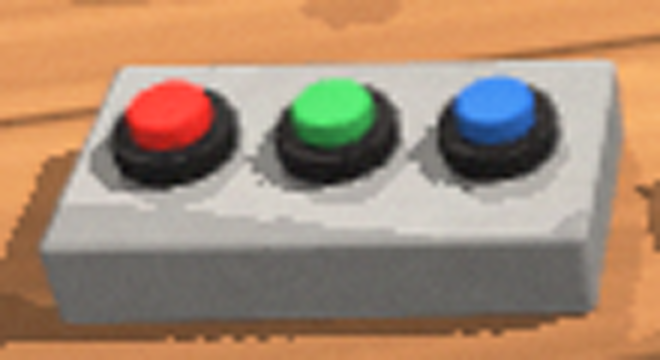

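Run:
```python
from h import *
P={}
for n,s,d in [('red',(172.8,236.8),(359.6,173.6)),('green',(200.1,236.6),(351.8,180.6)),('blue',(227.3,235.9),(343.3,187.6)),('pad',(308.1,204.6),(322.6,195.6)),('markS',(379.5,175.5),(303,204.5)),
 ('pivotS',(371,202.5),(303,204.5))]:
    p=tri(('scene0',*s),('side0',*d)); 
    print(n,p.round(4),np.subtract(proj('scene0',p),s).round(1),np.subtract(proj('side0',p),d).round(1))
# block edges, z guess: -y shoulder 30 top
for n,uv,z in [('cornerNW(-y,-x)',(121,392),.03),('(-y,+x)top',(180,535),.03),('(+y,+x) top',(715,415),.045),('-y+x bottom',(183,590),0),('+y+x bottom',(700,500),0),('brass bar corner end',(660,372),.04)]:
    print(n,atz('scene0',290+uv[0]/6-.4,160+uv[1]/6-.4,z).round(4))
```

```text
red [ 0.485  -0.2537  0.0591] [0.2 0.2] [ 0.1 -0.2]
green [ 0.4952 -0.1968  0.0582] [0.2 0.2] [ 0.1 -0.1]
blue [ 0.5061 -0.1392  0.059 ] [0.2 0.2] [ 0.1 -0.1]
pad [0.5115 0.0388 0.1213] [0. 0.] [ 0. -0.]
markS [0.5086 0.1953 0.1762] [-0.8 -0.8] [-0.7  0.6]
pivotS [0.5367 0.1589 0.1413] [-5.5 -5.3] [-4.9  3.7]
cornerNW(-y,-x) [0.4706 0.0516 0.03  ]
(-y,+x)top [0.5567 0.0555 0.03  ]
(+y,+x) top [0.5496 0.2694 0.045 ]
-y+x bottom [0.5551 0.0576 0.    ]
+y+x bottom [0.5487 0.271  0.    ]
brass bar corner end [0.5146 0.2622 0.04  ]
```

The crops confirm the choice: the gauge with its copper pad (scene 308,205) is on the plain wood stake. The keys are 58 mm apart with tops at about 59 mm, the pad is at about 121 mm high, and the mark reads about +0.06. I'm shutting the jaws and going above the green key.

Call:
{"fn": "apply_moves", "kwargs": {"plan": [{"tx":20,"ty":20,"tz":0,"jaw":-1},{"tx":50,"ty":50,"tz":0,"jaw":-1},{"tx":82,"ty":83,"tz":0,"jaw":-1},{"tx":114,"ty":116,"tz":0,"jaw":-1},{"tx":146,"ty":149,"tz":0,"jaw":-1},{"tx":178,"ty":182,"tz":-5,"jaw":-1},{"tx":210,"ty":215,"tz":-15,"jaw":-1},{"tx":242,"ty":248,"tz":-30,"jaw":-1},{"tx":274,"ty":281,"tz":-50,"jaw":-1},{"tx":300,"ty":307,"tz":-75,"jaw":-1},{"tx":316,"ty":323,"tz":-95,"jaw":-1},{"tx":316,"ty":323,"tz":-105,"jaw":-1}]}}

```text
validation failed for argument at $.pl...
```

Run:
```python
from h import *
for n in('scene','side','wrist'): snap(n,n+'1')
o=env.observe();print(o['time_s'],o['position'],o['ft_force'],o['grip_width'],o['q'])
a=cv2.imread('pics/scene1.png');b=cv2.imread('pics/side1.png')
def crop(im,x,y,w,h,s):return cv2.resize(im[y:y+h,x:x+w],None,fx=s,fy=s,interpolation=cv2.INTER_CUBIC)
cv2.imwrite('pics/d.png',np.hstack([crop(a,145,170,110,110,3.6),crop(b,310,110,110,110,3.6)]))
```

```text
0.3 [ 0.17861566 -0.52008109  0.20481972] [ 0.30150814  0.69145213 -0.25177673] 0.0849684977605591 [-8.33829831e+01  2.18197820e+01  7.43492382e+01 -8.62506695e-04
  8.38582290e+01 -1.23367845e+01]
```

View pics/d.png

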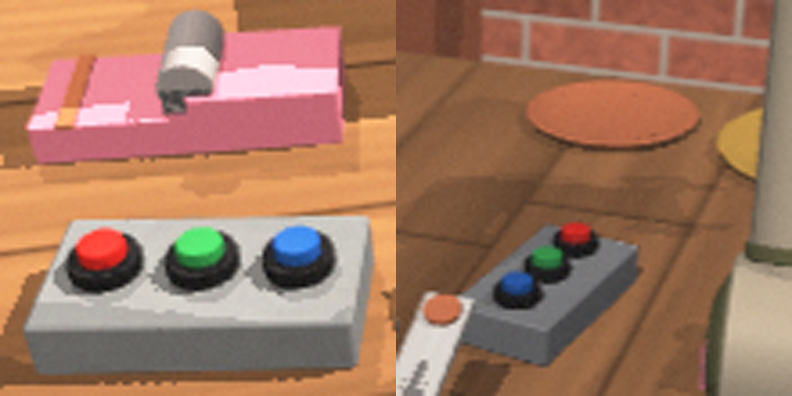

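View pics/wrist1.png

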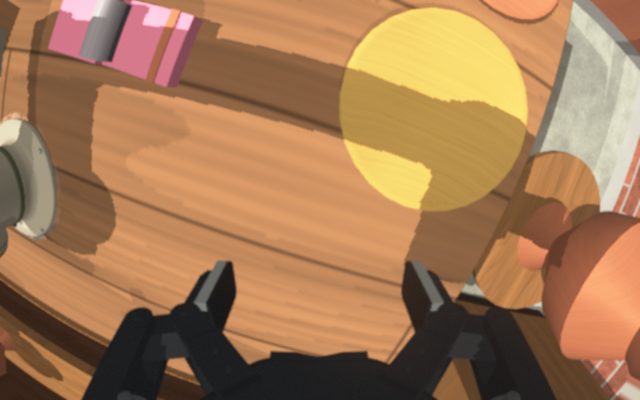

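The call was refused and nothing moved. I'll try one short row to find what it objected to.

Call:
{"fn": "apply_moves", "kwargs": {"plan": [{"tx":20,"ty":20,"tz":0,"rx":0,"ry":0,"rz":0,"jaw":-1}]}}

```text
time_s: 0.4
position: [0.1974, -0.5013, 0.2043]
tool_rot: [[0.947, 0.322, -0.001], [0.322, -0.947, 0.0], [-0.0, -0.0, -1.0]]
ft_force: [0.3, 0.5, 0.4]
grip_width: 0.0733
```

That row had every field and was accepted, so I'll send all fields each time.

Call:
{"fn": "apply_moves", "kwargs": {"plan": [{"tx":30,"ty":30,"tz":0,"rx":0,"ry":0,"rz":0,"jaw":-1},{"tx":62,"ty":63,"tz":0,"rx":0,"ry":0,"rz":0,"jaw":-1},{"tx":94,"ty":96,"tz":0,"rx":0,"ry":0,"rz":0,"jaw":-1},{"tx":126,"ty":129,"tz":0,"rx":0,"ry":0,"rz":0,"jaw":-1},{"tx":158,"ty":162,"tz":-5,"rx":0,"ry":0,"rz":0,"jaw":-1},{"tx":190,"ty":195,"tz":-15,"rx":0,"ry":0,"rz":0,"jaw":-1},{"tx":222,"ty":228,"tz":-30,"rx":0,"ry":0,"rz":0,"jaw":-1},{"tx":254,"ty":261,"tz":-50,"rx":0,"ry":0,"rz":0,"jaw":-1},{"tx":280,"ty":287,"tz":-75,"rx":0,"ry":0,"rz":0,"jaw":-1},{"tx":298,"ty":305,"tz":-95,"rx":0,"ry":0,"rz":0,"jaw":-1},{"tx":298,"ty":305,"tz":-104,"rx":0,"ry":0,"rz":0,"jaw":-1}]}}

```text
time_s: 1.5
position: [0.4962, -0.1938, 0.0985]
tool_rot: [[0.946, 0.325, -0.002], [0.325, -0.946, 0.002], [-0.002, -0.003, -1.0]]
ft_force: [-0.2, 0.1, -0.1]
grip_width: 0.0
```

Run:
```python
from h import *
for n in('scene','side'): snap(n,n+'2')
o=env.observe();print(o['time_s'],o['position'],o['ft_force'],o['grip_width'],o['q'])
a=cv2.imread('pics/scene2.png');b=cv2.imread('pics/side2.png')
def crop(im,x,y,w,h,s):return cv2.resize(im[y:y+h,x:x+w],None,fx=s,fy=s,interpolation=cv2.INTER_CUBIC)
cv2.imwrite('pics/d2.png',np.hstack([crop(a,145,170,110,110,3.6),crop(b,310,110,110,110,3.6)]))
```

```text
1.6 [ 0.49482728 -0.1959706   0.09925107] [ 0.0380766  -0.77146643  0.94957217] -7.196416265577213e-05 [-3.43468111e+01  2.60165388e+01  8.65478408e+01 -2.59299634e-02
  6.76165743e+01  3.68154543e+01]
```

View pics/d2.png

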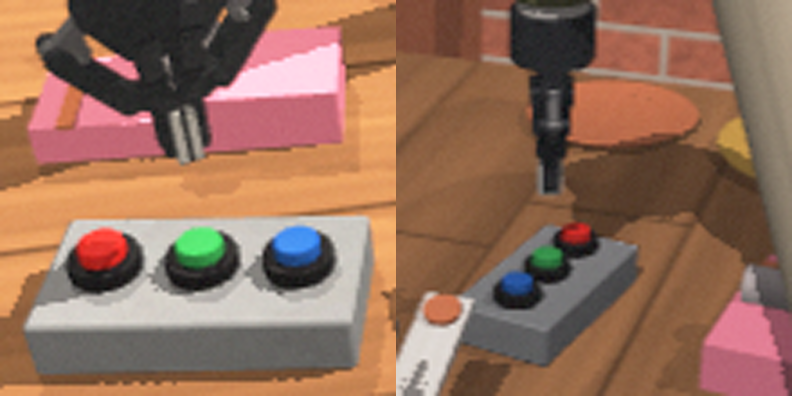

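The fingers are shut and about 40 mm above the green key (scene tip near 197,214; side near 463,163). I'll compare that with the projected TCP.

Run:
```python
from h import *
p=[.4948,-.196,.0992]
print(proj('scene2',p),proj('side2',p))
```

```text
(np.float64(197.42133639461582), np.float64(221.88074722969716)) (np.float64(352.2082635413885), np.float64(169.45149454371693))
```

Call:
{"fn": "apply_moves", "kwargs": {"plan": [{"tx":0,"ty":-1,"tz":-20,"rx":0,"ry":0,"rz":0,"jaw":-1},{"tx":0,"ty":-1,"tz":-34,"rx":0,"ry":0,"rz":0,"jaw":-1},{"tx":0,"ty":-1,"tz":-37,"rx":0,"ry":0,"rz":0,"jaw":-1}]}}

```text
time_s: 1.9
position: [0.4939, -0.1979, 0.062]
tool_rot: [[0.947, 0.321, -0.004], [0.321, -0.947, 0.002], [-0.003, -0.003, -1.0]]
ft_force: [1.2, -0.8, 0.5]
grip_width: -0.0001
```

The visible fingertip sits about 7 px higher than the projected TCP in both views, so real contact may come a little lower. I'll go down by feel.

Call:
{"fn": "apply_moves", "kwargs": {"plan": [{"tx":1,"ty":1,"tz":-4,"rx":0,"ry":0,"rz":0,"jaw":-1},{"tx":1,"ty":1,"tz":-6,"rx":0,"ry":0,"rz":0,"jaw":-1}]}}

```text
time_s: 2.1
position: [0.4951, -0.1976, 0.0566]
tool_rot: [[0.947, 0.321, -0.003], [0.321, -0.947, 0.001], [-0.002, -0.002, -1.0]]
ft_force: [0.6, -0.9, 0.4]
grip_width: -0.0001
```

Run:
```python
from h import *
for n in('scene','side'): snap(n,n+'3')
o=env.observe();print(o['time_s'],o['position'],o['ft_force'])
print(proj('scene3',o['position']),proj('side3',o['position']))
a=cv2.imread('pics/scene3.png');b=cv2.imread('pics/side3.png')
def crop(im,x,y,w,h,s):return cv2.resize(im[y:y+h,x:x+w],None,fx=s,fy=s,interpolation=cv2.INTER_CUBIC)
cv2.imwrite('pics/d3.png',np.hstack([crop(a,165,205,70,70,5.6),crop(b,320,145,70,70,5.6)]))
```

```text
2.2 [ 0.49501994 -0.19725819  0.05644094] [-0.55381867 -0.42213416 -0.03479963]
(np.float64(200.15867576098339), np.float64(237.38125652001935)) (np.float64(352.0033198962422), np.float64(180.8880048366152))
```

View pics/d3.png

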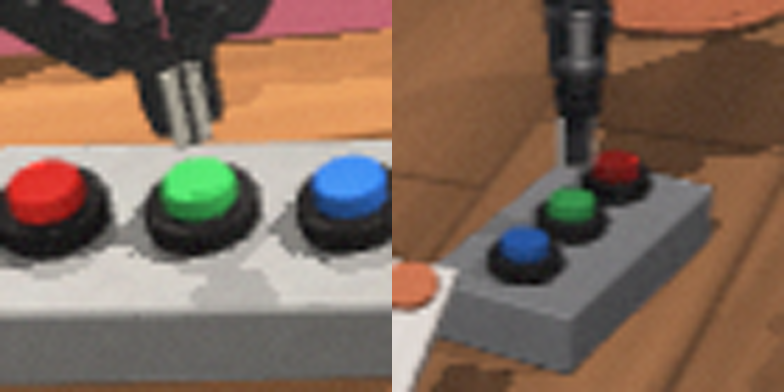

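Run:
```python
from h import *
p=tri(('scene3',198.6,230.0),('side3',352.8,174.2));print(p,proj('scene3',p),proj('side3',p))
```

```text
[ 0.49438605 -0.19815454  0.07908186] (np.float64(197.97876140210332), np.float64(229.2360847383066)) (np.float64(352.401109551368), np.float64(174.6937380000331))
```

The tip triangulates to x,y right over the key, but about 20 mm above the reported TCP. There is no contact yet, so I'll go on down carefully.

Call:
{"fn": "apply_moves", "kwargs": {"plan": [{"tx":0,"ty":0,"tz":-6,"rx":0,"ry":0,"rz":0,"jaw":-1},{"tx":0,"ty":0,"tz":-12,"rx":0,"ry":0,"rz":0,"jaw":-1},{"tx":0,"ty":0,"tz":-14,"rx":0,"ry":0,"rz":0,"jaw":-1}]}}

```text
time_s: 2.5
position: [0.4947, -0.1971, 0.0417]
tool_rot: [[0.947, 0.321, -0.004], [0.321, -0.947, 0.002], [-0.003, -0.003, -1.0]]
ft_force: [-0.0, 0.1, 0.2]
grip_width: 0.0001
```

Call:
{"fn": "apply_moves", "kwargs": {"plan": [{"tx":0,"ty":0,"tz":-2,"rx":0,"ry":0,"rz":0,"jaw":-1},{"tx":0,"ty":0,"tz":-2,"rx":0,"ry":0,"rz":0,"jaw":-1}]}}

```text
time_s: 2.7
position: [0.4945, -0.1969, 0.0393]
tool_rot: [[0.947, 0.321, -0.005], [0.321, -0.947, 0.002], [-0.004, -0.004, -1.0]]
ft_force: [-0.1, -0.3, -0.3]
grip_width: -0.0002
```

Call:
{"fn": "apply_moves", "kwargs": {"plan": [{"tx":0,"ty":0,"tz":-2,"rx":0,"ry":0,"rz":0,"jaw":-1},{"tx":0,"ty":0,"tz":-2,"rx":0,"ry":0,"rz":0,"jaw":-1}]}}

```text
time_s: 2.9
position: [0.4945, -0.1969, 0.0372]
tool_rot: [[0.947, 0.321, -0.005], [0.321, -0.947, 0.003], [-0.004, -0.004, -1.0]]
ft_force: [0.2, -0.4, -0.0]
grip_width: 0.0
```

Call:
{"fn": "apply_moves", "kwargs": {"plan": [{"tx":0,"ty":0,"tz":-2,"rx":0,"ry":0,"rz":0,"jaw":-1},{"tx":0,"ty":0,"tz":-2,"rx":0,"ry":0,"rz":0,"jaw":-1}]}}

```text
time_s: 3.1
position: [0.4947, -0.197, 0.0352]
tool_rot: [[0.947, 0.321, -0.004], [0.321, -0.947, 0.002], [-0.003, -0.004, -1.0]]
ft_force: [0.2, 0.8, 1.4]
grip_width: 0.0
```

```bash
cat > look.py <<'E'
from h import *
import sys
def crop(im,x,y,w,h,s):return cv2.resize(im[y:y+h,x:x+w],None,fx=s,fy=s,interpolation=cv2.INTER_CUBIC)
k=sys.argv[1]
for n in('scene','side'): snap(n,n+k)
o=env.observe();print(o['time_s'],o['position'],o['ft_force'])
a=cv2.imread(f'pics/scene{k}.png');b=cv2.imread(f'pics/side{k}.png')
x1,y1,x2,y2,w=map(int,sys.argv[2:])
cv2.imwrite(f'pics/d{k}.png',np.hstack([crop(a,x1,y1,w,w,392/w),crop(b,x2,y2,w,w,392/w)]))
E
python3 look.py 4 165 205 320 145 70
```

```text
3.2 [ 0.49467839 -0.19697109  0.03533526] [-0.10037182 -0.15880687  1.29483966]
```

View pics/d4.png

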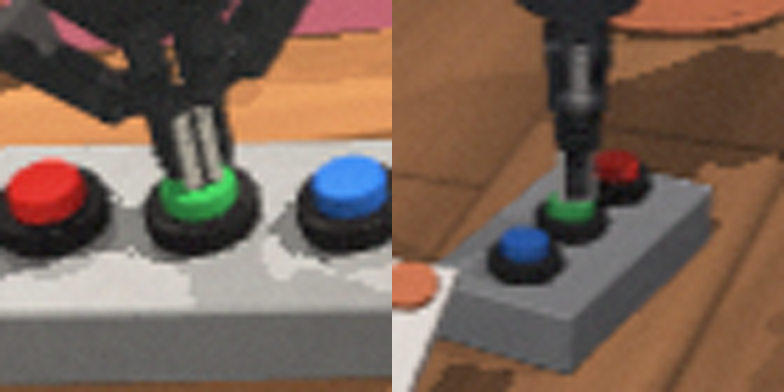

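The fingertip is on the green key, centred in both views, with about 1.3 N. I'm pressing it fully.

Call:
{"fn": "apply_moves", "kwargs": {"plan": [{"tx":0,"ty":0,"tz":-3,"rx":0,"ry":0,"rz":0,"jaw":-1},{"tx":0,"ty":0,"tz":-5,"rx":0,"ry":0,"rz":0,"jaw":-1},{"tx":0,"ty":0,"tz":-6,"rx":0,"ry":0,"rz":0,"jaw":-1}]}}

```text
time_s: 3.5
position: [0.4948, -0.1971, 0.0296]
tool_rot: [[0.947, 0.321, -0.004], [0.321, -0.947, 0.002], [-0.003, -0.003, -1.0]]
ft_force: [-3.7, 0.1, 16.0]
grip_width: -0.0003
```

```bash
python3 look.py 5 165 205 320 145 70
```

```text
3.6 [ 0.49476635 -0.19705757  0.02975135] [-1.41537937  1.08537336  7.54493277]
```

View pics/d5.png

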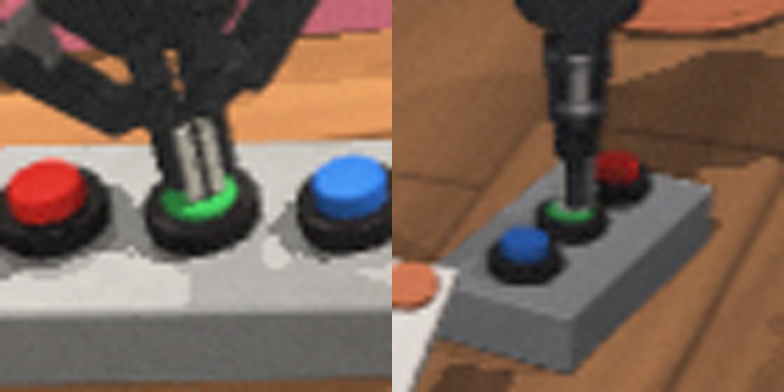

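The green key is at its stop (16 N peak, 7.5 N held, about 6 mm travel). I'm adding a slight extra push, then lifting and moving to the blue key.

Call:
{"fn": "apply_moves", "kwargs": {"plan": [{"tx":0,"ty":0,"tz":-1,"rx":0,"ry":0,"rz":0,"jaw":-1},{"tx":0,"ty":0,"tz":6,"rx":0,"ry":0,"rz":0,"jaw":-1},{"tx":0,"ty":0,"tz":18,"rx":0,"ry":0,"rz":0,"jaw":-1},{"tx":0,"ty":0,"tz":26,"rx":0,"ry":0,"rz":0,"jaw":-1},{"tx":5,"ty":25,"tz":30,"rx":0,"ry":0,"rz":0,"jaw":-1},{"tx":11,"ty":50,"tz":26,"rx":0,"ry":0,"rz":0,"jaw":-1},{"tx":11,"ty":58,"tz":16,"rx":0,"ry":0,"rz":0,"jaw":-1},{"tx":11,"ty":58,"tz":10,"rx":0,"ry":0,"rz":0,"jaw":-1},{"tx":11,"ty":58,"tz":9,"rx":0,"ry":0,"rz":0,"jaw":-1}]}}

```text
time_s: 4.5
position: [0.5052, -0.1394, 0.0378]
tool_rot: [[0.947, 0.321, -0.006], [0.321, -0.947, 0.003], [-0.005, -0.004, -1.0]]
ft_force: [-0.0, -0.4, -0.2]
grip_width: 0.0003
```

```bash
python3 look.py 6 175 205 310 145 70
```

```text
4.6 [ 0.50559711 -0.13988289  0.03843259] [0.57385034 0.01193946 0.07804083]
```

View pics/d6.png

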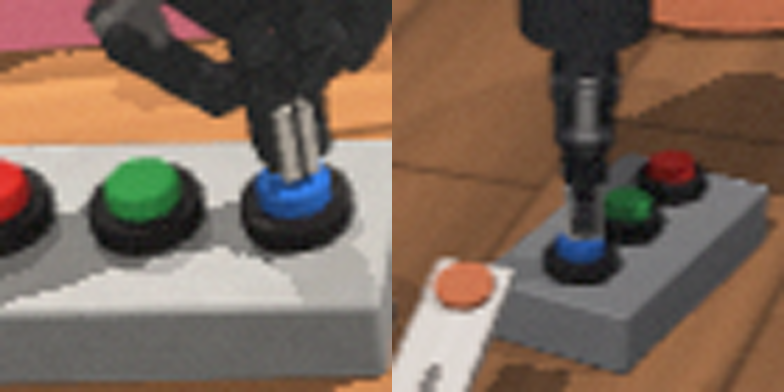

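The green key is back up and the fingertip is centred just above the blue key. I'm pressing it.

Call:
{"fn": "apply_moves", "kwargs": {"plan": [{"tx":0,"ty":0,"tz":-3,"rx":0,"ry":0,"rz":0,"jaw":-1},{"tx":0,"ty":0,"tz":-5,"rx":0,"ry":0,"rz":0,"jaw":-1},{"tx":0,"ty":0,"tz":-7,"rx":0,"ry":0,"rz":0,"jaw":-1},{"tx":0,"ty":0,"tz":-8.5,"rx":0,"ry":0,"rz":0,"jaw":-1},{"tx":0,"ty":0,"tz":-9.5,"rx":0,"ry":0,"rz":0,"jaw":-1}]}}

```text
time_s: 5.1
position: [0.5059, -0.1406, 0.0296]
tool_rot: [[0.947, 0.32, -0.004], [0.32, -0.947, 0.001], [-0.003, -0.002, -1.0]]
ft_force: [-4.2, -1.9, 16.6]
grip_width: 0.0004
```

```bash
python3 look.py 7 175 205 310 145 70
```

```text
5.2 [ 0.5059283  -0.14056694  0.02969974] [-3.41990904 -4.70634765  8.22509425]
```

View pics/d7.png

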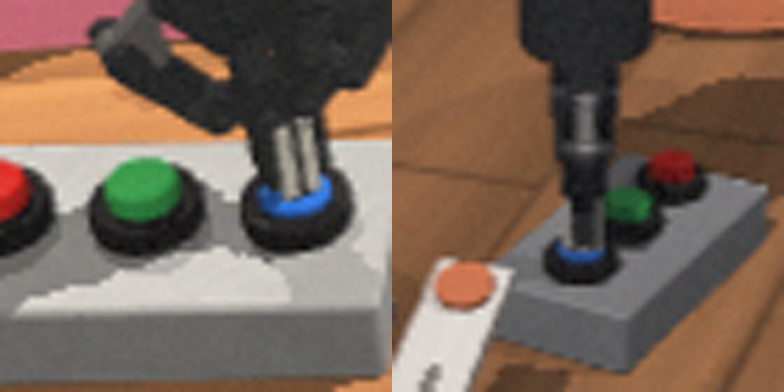

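The blue key is fully down (16 N peak, 8 N held). I'm lifting off and moving above the thumb pad.

Call:
{"fn": "apply_moves", "kwargs": {"plan": [{"tx":0,"ty":0,"tz":8,"rx":0,"ry":0,"rz":0,"jaw":-1},{"tx":0,"ty":0,"tz":30,"rx":0,"ry":0,"rz":0,"jaw":-1},{"tx":0,"ty":0,"tz":65,"rx":0,"ry":0,"rz":0,"jaw":-1},{"tx":1,"ty":15,"tz":95,"rx":0,"ry":0,"rz":0,"jaw":-1},{"tx":2,"ty":45,"tz":110,"rx":0,"ry":0,"rz":0,"jaw":-1},{"tx":3,"ty":80,"tz":115,"rx":0,"ry":0,"rz":0,"jaw":-1},{"tx":4,"ty":115,"tz":115,"rx":0,"ry":0,"rz":0,"jaw":-1},{"tx":5,"ty":150,"tz":110,"rx":0,"ry":0,"rz":0,"jaw":-1},{"tx":5,"ty":174,"tz":100,"rx":0,"ry":0,"rz":0,"jaw":-1},{"tx":5.5,"ty":179,"tz":92,"rx":0,"ry":0,"rz":0,"jaw":-1},{"tx":5.5,"ty":179,"tz":90,"rx":0,"ry":0,"rz":0,"jaw":-1}]}}

```text
time_s: 6.3
position: [0.5108, 0.039, 0.1188]
tool_rot: [[0.947, 0.322, -0.006], [0.322, -0.947, 0.001], [-0.005, -0.003, -1.0]]
ft_force: [-0.7, -0.4, -0.7]
grip_width: 0.0001
```

```bash
python3 look.py 8 290 150 270 140 110
```

```text
6.4 [0.51131741 0.03772834 0.11947194] [-0.05405242 -0.07262325  0.42334374]
```

View pics/d8.png

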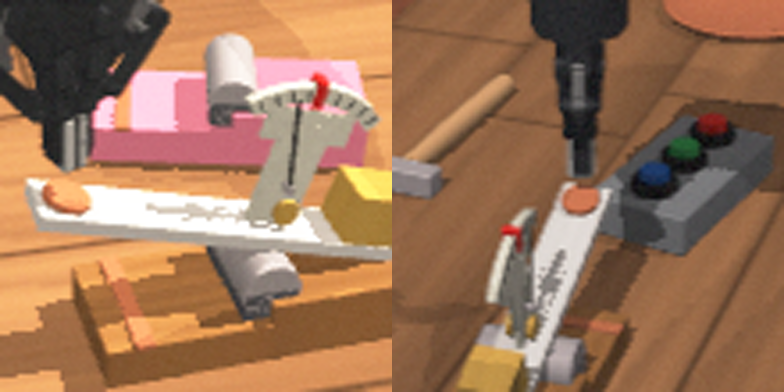

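View pics/scene8.png

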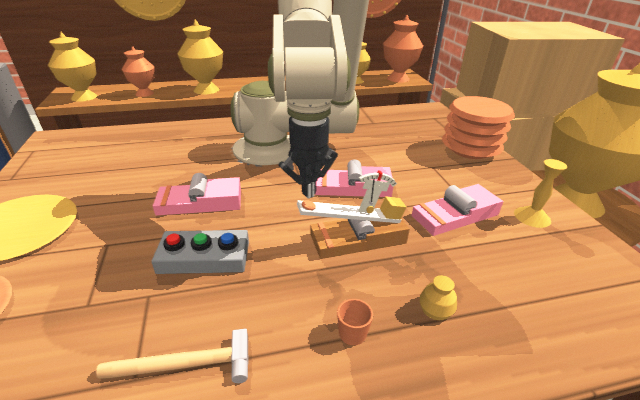

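All three keys are up and the fingertip is over the pad. Next I'll go down to contact.

Call:
{"fn": "apply_moves", "kwargs": {"plan": [{"tx":0,"ty":0.5,"tz":-10,"rx":0,"ry":0,"rz":0,"jaw":-1},{"tx":0,"ty":0.5,"tz":-16,"rx":0,"ry":0,"rz":0,"jaw":-1},{"tx":0,"ty":0.5,"tz":-19,"rx":0,"ry":0,"rz":0,"jaw":-1},{"tx":0,"ty":0.5,"tz":-21,"rx":0,"ry":0,"rz":0,"jaw":-1},{"tx":0,"ty":0.5,"tz":-23,"rx":0,"ry":0,"rz":0,"jaw":-1}]}}

```text
time_s: 6.9
position: [0.5115, 0.038, 0.0965]
tool_rot: [[0.947, 0.32, -0.004], [0.32, -0.947, 0.001], [-0.004, -0.002, -1.0]]
ft_force: [-0.4, -1.0, 1.7]
grip_width: -0.0001
```

```bash
python3 look.py 9 290 150 270 140 110
```

```text
7.0 [0.51136574 0.03814471 0.09644679] [-0.10710377 -0.7485365   1.36898565]
```

View pics/d9.png

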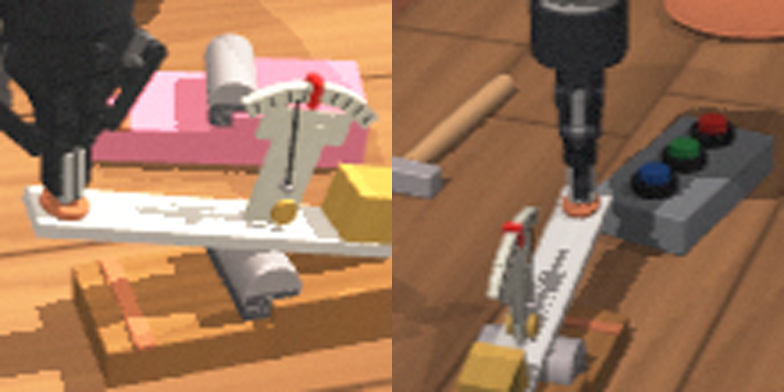

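The finger is on the pad and the gauge has begun to rock: needle tip at crop (297,100), mark at (314,90). Pressing further, with y following the arc.

Call:
{"fn": "apply_moves", "kwargs": {"plan": [{"tx":0,"ty":-0.5,"tz":-2,"rx":0,"ry":0,"rz":0,"jaw":-1},{"tx":0,"ty":-1.5,"tz":-5,"rx":0,"ry":0,"rz":0,"jaw":-1},{"tx":0,"ty":-2.5,"tz":-8,"rx":0,"ry":0,"rz":0,"jaw":-1},{"tx":0,"ty":-3.5,"tz":-11,"rx":0,"ry":0,"rz":0,"jaw":-1},{"tx":0,"ty":-4,"tz":-13,"rx":0,"ry":0,"rz":0,"jaw":-1},{"tx":0,"ty":-4.5,"tz":-15,"rx":0,"ry":0,"rz":0,"jaw":-1},{"tx":0,"ty":-4.5,"tz":-15,"rx":0,"ry":0,"rz":0,"jaw":-1},{"tx":0,"ty":-4.5,"tz":-15,"rx":0,"ry":0,"rz":0,"jaw":-1},{"tx":0,"ty":-4.5,"tz":-15,"rx":0,"ry":0,"rz":0,"jaw":-1},{"tx":0,"ty":-4.5,"tz":-15,"rx":0,"ry":0,"rz":0,"jaw":-1}]}}

```text
time_s: 8.0
position: [0.5114, 0.0337, 0.0815]
tool_rot: [[0.947, 0.32, -0.004], [0.32, -0.947, 0.001], [-0.004, -0.002, -1.0]]
ft_force: [0.7, -0.3, 1.8]
grip_width: 0.0002
```

```bash
python3 look.py 10 300 150 270 150 100; python3 -c "
import cv2
a=cv2.imread('pics/scene10.png');cv2.imwrite('pics/e10.png',cv2.resize(a[160:220,340:420],None,fx=9,fy=9,interpolation=cv2.INTER_CUBIC))"
```

```text
8.1 [0.51142376 0.03366524 0.08152365] [ 0.50273686 -0.65795189  1.54846416]
```

View pics/d10.png

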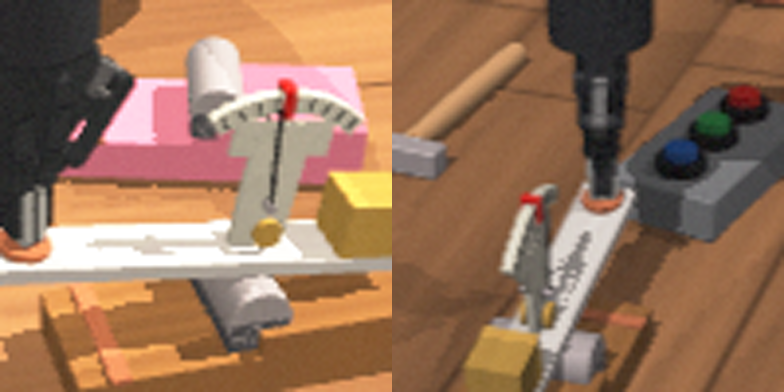

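View pics/e10.png

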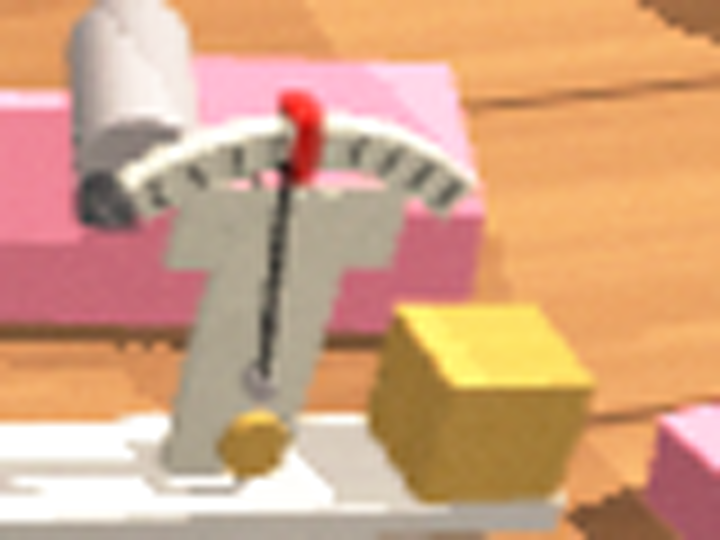

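The needle tip is at the left edge of the mark (needle x≈288, mark centre ≈308 in the crop), short by roughly 0.06 rad. I'll go about 8 mm further down.

Call:
{"fn": "apply_moves", "kwargs": {"plan": [{"tx":0,"ty":-0.5,"tz":-2,"rx":0,"ry":0,"rz":0,"jaw":-1},{"tx":0,"ty":-1,"tz":-4,"rx":0,"ry":0,"rz":0,"jaw":-1},{"tx":0,"ty":-1.5,"tz":-6,"rx":0,"ry":0,"rz":0,"jaw":-1},{"tx":0,"ty":-1.8,"tz":-7.5,"rx":0,"ry":0,"rz":0,"jaw":-1},{"tx":0,"ty":-2,"tz":-8,"rx":0,"ry":0,"rz":0,"jaw":-1},{"tx":0,"ty":-2,"tz":-8,"rx":0,"ry":0,"rz":0,"jaw":-1},{"tx":0,"ty":-2,"tz":-8,"rx":0,"ry":0,"rz":0,"jaw":-1},{"tx":0,"ty":-2,"tz":-8,"rx":0,"ry":0,"rz":0,"jaw":-1},{"tx":0,"ty":-2,"tz":-8,"rx":0,"ry":0,"rz":0,"jaw":-1},{"tx":0,"ty":-2,"tz":-8,"rx":0,"ry":0,"rz":0,"jaw":-1},{"tx":0,"ty":-2,"tz":-8,"rx":0,"ry":0,"rz":0,"jaw":-1},{"tx":0,"ty":-2,"tz":-8,"rx":0,"ry":0,"rz":0,"jaw":-1}]}}

```text
time_s: 9.3
position: [0.5114, 0.0317, 0.0735]
tool_rot: [[0.947, 0.32, -0.004], [0.32, -0.947, 0.001], [-0.004, -0.002, -1.0]]
ft_force: [0.7, -1.7, 2.3]
grip_width: -0.0
```

```bash
python3 look.py 11 300 150 270 150 100; python3 -c "
from h import *
snap('wrist','wrist11')
a=cv2.imread('pics/scene11.png');cv2.imwrite('pics/e11.png',cv2.resize(a[160:220,340:420],None,fx=9,fy=9,interpolation=cv2.INTER_CUBIC))"
```

```text
9.4 [0.51138956 0.03168456 0.07352665] [0.90840937 0.0300504  1.4430218 ]
```

View pics/d11.png

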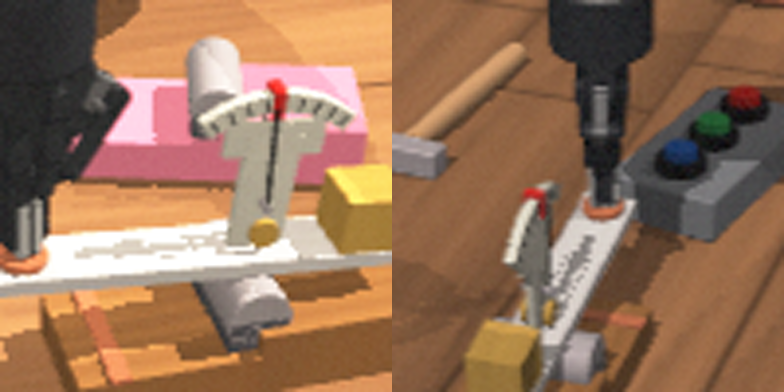

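View pics/e11.png

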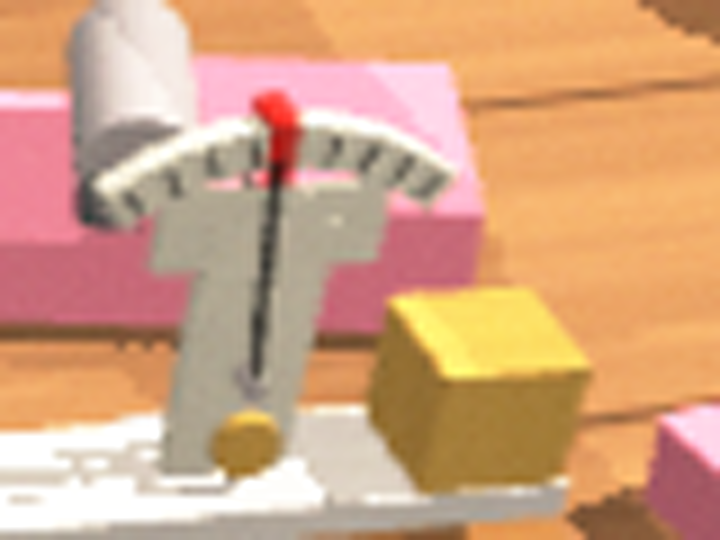

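View pics/wrist11.png

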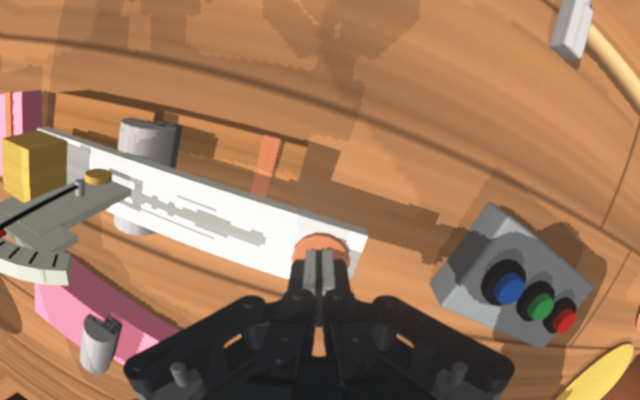

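The needle tip is now inside the red mark (needle x≈277, mark 268–300 in the crop), slightly left of centre. I'm making a 3 mm correction and then letting it settle.

Call:
{"fn": "apply_moves", "kwargs": {"plan": [{"tx":0,"ty":-0.2,"tz":-1.5,"rx":0,"ry":0,"rz":0,"jaw":-1},{"tx":0,"ty":-0.4,"tz":-3,"rx":0,"ry":0,"rz":0,"jaw":-1},{"tx":0,"ty":-0.4,"tz":-3,"rx":0,"ry":0,"rz":0,"jaw":-1},{"tx":0,"ty":-0.4,"tz":-3,"rx":0,"ry":0,"rz":0,"jaw":-1},{"tx":0,"ty":-0.4,"tz":-3,"rx":0,"ry":0,"rz":0,"jaw":-1},{"tx":0,"ty":-0.4,"tz":-3,"rx":0,"ry":0,"rz":0,"jaw":-1},{"tx":0,"ty":-0.4,"tz":-3,"rx":0,"ry":0,"rz":0,"jaw":-1},{"tx":0,"ty":-0.4,"tz":-3,"rx":0,"ry":0,"rz":0,"jaw":-1},{"tx":0,"ty":-0.4,"tz":-3,"rx":0,"ry":0,"rz":0,"jaw":-1},{"tx":0,"ty":-0.4,"tz":-3,"rx":0,"ry":0,"rz":0,"jaw":-1},{"tx":0,"ty":-0.4,"tz":-3,"rx":0,"ry":0,"rz":0,"jaw":-1},{"tx":0,"ty":-0.4,"tz":-3,"rx":0,"ry":0,"rz":0,"jaw":-1}]}}

```text
time_s: 10.65
position: [0.5114, 0.0313, 0.0705]
tool_rot: [[0.947, 0.32, -0.004], [0.32, -0.947, 0.001], [-0.004, -0.002, -1.0]]
ft_force: [-0.3, -1.4, 2.7]
grip_width: 0.0002
```

Call:
{"fn": "apply_moves", "kwargs": {"plan": [{"tx":0,"ty":0,"tz":0,"rx":0,"ry":0,"rz":0,"jaw":-1},{"tx":0,"ty":0,"tz":0,"rx":0,"ry":0,"rz":0,"jaw":-1},{"tx":0,"ty":0,"tz":0,"rx":0,"ry":0,"rz":0,"jaw":-1},{"tx":0,"ty":0,"tz":0,"rx":0,"ry":0,"rz":0,"jaw":-1},{"tx":0,"ty":0,"tz":0,"rx":0,"ry":0,"rz":0,"jaw":-1},{"tx":0,"ty":0,"tz":0,"rx":0,"ry":0,"rz":0,"jaw":-1},{"tx":0,"ty":0,"tz":0,"rx":0,"ry":0,"rz":0,"jaw":-1},{"tx":0,"ty":0,"tz":0,"rx":0,"ry":0,"rz":0,"jaw":-1},{"tx":0,"ty":0,"tz":0,"rx":0,"ry":0,"rz":0,"jaw":-1},{"tx":0,"ty":0,"tz":0,"rx":0,"ry":0,"rz":0,"jaw":-1}]}}

```text
time_s: 11.65
position: [0.5114, 0.0313, 0.0705]
tool_rot: [[0.947, 0.32, -0.004], [0.32, -0.947, 0.001], [-0.004, -0.002, -1.0]]
ft_force: [0.3, -0.6, 1.3]
grip_width: -0.0
```

```bash
python3 look.py 12 300 150 270 150 100; python3 -c "
from h import *
a=cv2.imread('pics/scene12.png');cv2.imwrite('pics/e12.png',cv2.resize(a[160:220,340:420],None,fx=9,fy=9,interpolation=cv2.INTER_CUBIC))"
```

```text
11.75 [0.51138175 0.03130198 0.07051852] [0.25981365 0.09079736 1.30757197]
```

View pics/d12.png

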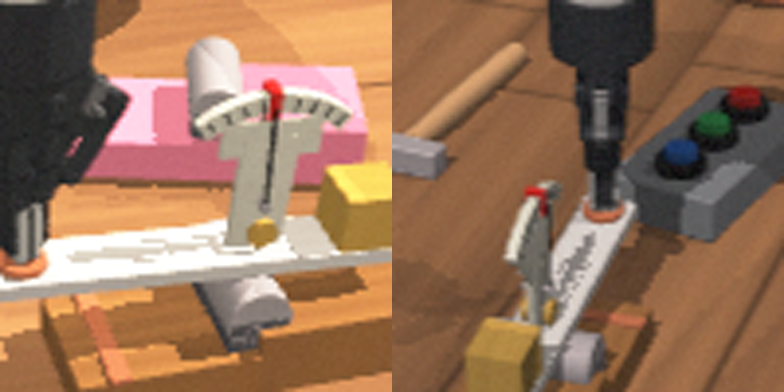

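View pics/e12.png

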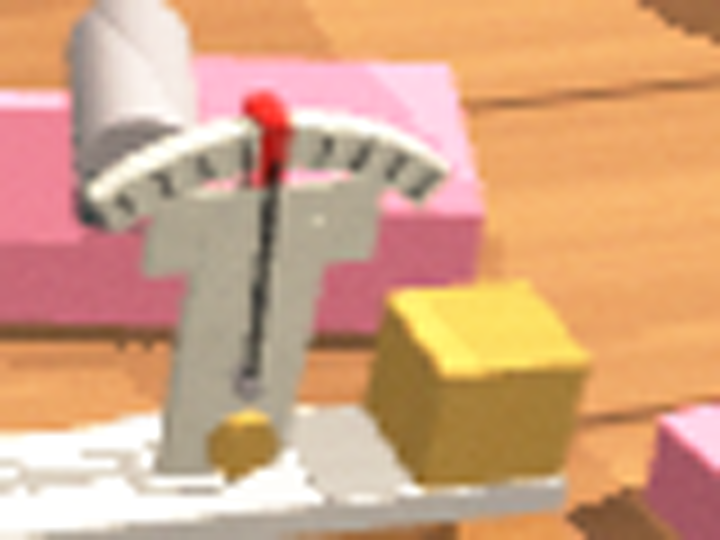

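The needle rests at crop x≈273, central in the red mark (257–290). The finger is on the pad, the bar on the crown, and the arm is steady. I'm handing in.

```bash
python3 -c "
from rig import env
print(env.close_job()); print(env.observe()['ft_force'])"
```

```text
the job is handed in; nothing more can be done
None
the job is handed in; nothing more can be done
```

The job is handed in at about 11.8 s, well inside the 45 s limit. I saw nothing fail, though no verdict is reported.

- **Keys:** I pressed the green key with shut fingers until it reached its stop (about 6 mm of travel, 16 N peak, 7.5 N held), and it came back up. Then I did the same with the blue key (16 N peak, 8 N held). The camera showed all three keys up afterwards. I never touched the red key.
- **Gauge:** I pressed the copper thumb pad down about 28 mm in steps to rock the gauge. After more than a second of holding still, the scene picture showed the needle resting about central in the red mark. The bar was still on the crown with the finger on the pad. I didn't measure the angles separately.
- **Other objects:** I didn't go near the cup, hammer or pot.

**Disagreements:**
- **Fingertip height:** the real fingertips sat about 20 mm above the reported tool point, so I found contact by force and pictures.
- **Force on the pad:** it read 1.3 N at the end, a little under the 2 to 5 N in the description.
- **Refused call:** the first move call was refused and moved nothing. I resent it with all fields filled in.

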